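Sweep gem jars through the gate into their lane

ROBOT

A 7-joint arm with a two-finger parallel gripper is mounted at the origin on a cart in front of the work surface, level with it; the furniture and walls round the work are solid. World frame = base frame: x ahead of the robot, y to its left, z up, the work surface at z = 0. Lengths are in m, angles in rad, forces in N, time in s.
With the tool pointing down it reaches from about 0.425 to 0.95 m from the base axis. Payload 4.7 kg.
Tool frame: the origin (TCP) lies midway between the tips of the shut fingers; the grasp point (between the pads) lies behind it (manip.grip_point_offset is the z of the grasp point in the tool frame, in m); z points along the fingers, y is the line along which they close (so a half turn about z gives the same grasp; the last joint's range is limited). The gripper opens to 85 mm and grips with 20 to 120 N. Pads are 22 mm wide; open, the fingers measure 114 mm over their backs; the gripper's body (76 mm by 85 mm) begins 54 mm behind the grasp point. The pads swing forward as they close: fully open they stand 13 mm farther back than shut.
Start: joints at [1.215, 0.469, -0.049, 1.532, 0.024, 1.141, -0.082], TCP at [0.217, -0.639, 0.231] pointing down, gripper open.
Joint ranges: [-2.59, 2.59], [-0.33, 1.99], [-1.39, 1.29], [0.1, 2.45], [-1.04, 4.18], [0.21, 1.99], [-2.66, 2.66]. Speed limits (rad/s): [2.57, 2.57, 3.14, 3.14, 3.14, 3.14, 3.14].

INTERFACE

Orientations are given as a rotation vector (axis times angle).
In Python, from bench import manip, optics gives the robot as it stands.
- The arm moves only by the tool apply_moves, never from a script. Its argument "steps" is a list of rows, each a list of 6 numbers: the shift along the tool's x, y, z in cm, then the turn, a rotation vector about the tool's x, y, z in rad. A call has 1 to 20 rows; each row shifts and turns the commanded pose from where the row before left it, along the tool's axes as they then stand; what a row does not reach is not made up. A row lasts 1/8 s, in which the tool goes at most 62.5 mm and 10.7 degrees, less where a joint would pass 70% of its speed; a pose out of reach is approached as far as the arm can. A call with a gripper value outside its range is refused whole. "gripper" is the opening, from 0 (shut) to 1 (fully open), set as the call begins (left out, the last holds). The fingers move at their own pace and stop on an object; the grip force is fixed at half the most. Time passes only in rows, so rows that do not move let the fingers close. It gives the time, the measured TCP pose, the force, the opening and the grip force at its end, in the units of the state.
- manip.state(): the state, without advancing time (a new reading comes with each control period).
- optics.snapshot(name): name is "scene" or "top"; returns the picture (420x560x3 uint8, red, green, blue); there is no depth.
- optics.camera_model(name): a dict with "camera_matrix" (3x3 intrinsics, pixels), "rvec" (rotation vector, rad) and "tvec" (3), from world to camera coordinates, as OpenCV has them. Camera axes: x right, y down, z forward; pixel columns grow to the right and rows downward; lengths in m; the calibration is good to about 2 mm. A picture is of the moment at which its call begins. camera_model takes no time and is no camera call.
- manip.hand_in(): hands the job in; it is judged then, once.
The state is a dict: "clock": time; "joint_positions": joint angles; "qvel": joint speeds; "tau": joint torques, N m; "ee_pos": TCP position; "eef_rot": TCP orientation; "wrist_force": force on the tool from outside, world axes, zero at the start; "torque": the same for the moment, N m; "width": finger opening in m; "finger_force": force on a finger pad.
Only numpy, scipy, OpenCV 4.12 (cv2) and the standard library are available. Lean on these libraries where they do the work, as an engineer would, in place of code of your own. Each camera call takes 0.05 s, during which the arm holds its last target. There are 200 camera calls.

TASK

The three gem jars on the wooden board have their caps only resting on them: without picking any up, sweep them gently with the fingertips, one at a time, through the narrow gate into the lane, each one fully past the gate before the next goes in. When all three stand in the lane, push the keeper bar by its brass knob fully shut across the gate. Leave the loupe, the ring and everything round the board where they are.

Things in the scene. Friction and masses are not known exactly. Their poses are not given: they have to be found in the camera images.
- jar_board: fixed wooden sorting board, 300 x 232 x 8 mm, on the bench; origin: centre of its underside; z up; +x = feed direction (funnel, then gate, then lane), +y = left of that. Its top, 8 mm above the origin, is the floor the jars slide on; fences stand 14 mm above that floor. Positions below are mm in this frame
- funnel (a point): point on the board's floor at (0, 0, 8), before the gate. The funnel is fenced by the back fence (inner face x=-140), side fences (y=+-100) and two oblique fences, inner faces from (-66, +-100) to (24, +-18), ending at the gate
- gate (a point): centre of the gate on the floor, on the keeper bar's path, at (34, 0, 8); axes as the board's. The gate is 36 mm wide (y=-18..18), from x=19 to 37; the bar crosses at x=31..37. A jar whose centre is between x=16 and 49 stands in the gate; beyond x=52 it is fully past it
- lane_end (a point): foot of the lane's end wall, inner face, at (135, 0, 8). The lane (slot) is 36 mm wide, from x=37 to x=135 (98 mm); three jars in file take 87 mm and then all stand clear of the bar
- keeper (a joint): steel keeper bar, top 12.5 mm above the floor, sliding across the gate in a brass track 5 mm high on the board's left deck (+y). 0 = fully shut (below 0.004 counts); grows in m as it opens along the board's +y to 0.050; from 0.040 the gate is clear. Starts open. About 1 N slides it; it stays where left
- keeper_knob (a point): the upright brass knob on the keeper bar, 12 mm across; its straight part is 19 to 32 mm above the board's floor (above the fences), top 34 mm; this point is 26 mm above the floor, at board x=34, y=34 + the opening
- gem_jar_1: loose round gem jar with ribbed white cap, standing upright on the board; 29 mm across at the cap (10 to 17 mm above its foot), 26 mm at the body, 18 mm high, about 20 g; origin at the centre of its foot
- gem_jar_2: as gem_jar_1
- gem_jar_3: as gem_jar_1
- folding_loupe: small folding loupe, 27 x 42 x 13 mm, loose on the right deck (-y) of the board beside the lane; origin at the centre of its underside. Leave alone
- gem_ring: finger ring with a stone, 17 x 20 x 5 mm, lying loose on the right deck beside the lane's end. Leave alone
- flux_jar: stoneware jar with knobbed lid, 55 mm across, 60 mm high, on the bench beyond the lane's end on the robot's side. Leave alone
- glue_bottle: slim white bottle, 31 mm across, 94 mm high, on the bench left of the board. Leave alone
- ring_box: small white box, 50 x 50 x 34 mm, on the bench left of the board, beyond the flux jar. Leave alone
Not all that is in view belongs to the job. What is shaped like the gem_jar_3 but red is not meant.

How it is judged:
On the way, in this order (a step that is already met when the one before it is completed fails the run):
1. one jar is fully past the gate, in the lane (((x of gem_jar_1 in the frame of jar_board between 0.05 and 0.126 m and y of gem_jar_1 in the frame of jar_board between -0.009 and 0.009 m) or (x of gem_jar_2 in the frame of jar_board between 0.05 and 0.126 m and y of gem_jar_2 in the frame of jar_board between -0.009 and 0.009 m) or (x of gem_jar_3 in the frame of jar_board between 0.05 and 0.126 m and y of gem_jar_3 in the frame of jar_board between -0.009 and 0.009 m))), for 0.1 s.
2. two jars are in the lane ((((x of gem_jar_1 in the frame of jar_board between 0.05 and 0.126 m and y of gem_jar_1 in the frame of jar_board between -0.009 and 0.009 m) and (x of gem_jar_2 in the frame of jar_board between 0.05 and 0.126 m and y of gem_jar_2 in the frame of jar_board between -0.009 and 0.009 m)) or ((x of gem_jar_1 in the frame of jar_board between 0.05 and 0.126 m and y of gem_jar_1 in the frame of jar_board between -0.009 and 0.009 m) and (x of gem_jar_3 in the frame of jar_board between 0.05 and 0.126 m and y of gem_jar_3 in the frame of jar_board between -0.009 and 0.009 m)) or ((x of gem_jar_2 in the frame of jar_board between 0.05 and 0.126 m and y of gem_jar_2 in the frame of jar_board between -0.009 and 0.009 m) and (x of gem_jar_3 in the frame of jar_board between 0.05 and 0.126 m and y of gem_jar_3 in the frame of jar_board between -0.009 and 0.009 m)))), for 0.1 s.
3. all three jars are in the lane (x of gem_jar_1 in the frame of jar_board between 0.05 and 0.126 m and y of gem_jar_1 in the frame of jar_board between -0.009 and 0.009 m and x of gem_jar_2 in the frame of jar_board between 0.05 and 0.126 m and y of gem_jar_2 in the frame of jar_board between -0.009 and 0.009 m and x of gem_jar_3 in the frame of jar_board between 0.05 and 0.126 m and y of gem_jar_3 in the frame of jar_board between -0.009 and 0.009 m), for 0.1 s.
4. the keeper bar is fully shut (value of joint keeper below 0.004 m), for 0.2 s.
At the end, for the whole second after the job is handed in: All three jars stand upright on the floor of the lane (centres 50 to 126 mm along the board's x and within 9 mm of the lane's centre line), at rest, and the keeper bar is shut (joint below 4 mm) (all of step 3 and z of each of gem_jar_1, gem_jar_2, gem_jar_3 in the frame of jar_board below 0.012 m and angle between each of gem_jar_1, gem_jar_2, gem_jar_3's own z axis and vertical below 0.15 rad and linear speed of each of gem_jar_1, gem_jar_2, gem_jar_3 below 0.02 m/s and value of joint keeper below 0.004 m); the robot touches nothing.
It fails at once if a jar is lifted more than 8 mm off the board's floor (z of any of gem_jar_1, gem_jar_2, gem_jar_3 in the frame of jar_board above 0.016 m).
It fails at once if a jar is tipped by more than about 30 degrees (angle between any of gem_jar_1, gem_jar_2, gem_jar_3's own z axis and vertical above 0.5 rad).
It fails at once if two jars stand in the gate at the same time ((x of gem_jar_1 in the frame of jar_board between 0.016 and 0.049 m and x of gem_jar_2 in the frame of jar_board between 0.016 and 0.049 m) or (x of gem_jar_1 in the frame of jar_board between 0.016 and 0.049 m and x of gem_jar_3 in the frame of jar_board between 0.016 and 0.049 m) or (x of gem_jar_2 in the frame of jar_board between 0.016 and 0.049 m and x of gem_jar_3 in the frame of jar_board between 0.016 and 0.049 m)).
It fails at once if a jar is pressed or pinched with more than 25 N (contact force between the fingers and gem_jar_1 above 25 N or contact force between the fingers and gem_jar_2 above 25 N or contact force between the fingers and gem_jar_3 above 25 N).
It fails at once if the loupe, the ring, the flux jar, the glue bottle or the ring box is moved by more than 15 mm (distance of any of folding_loupe, gem_ring, flux_jar, glue_bottle, ring_box from where it was at the start of the episode above 0.015 m).
It also fails if it takes over 64 s, if anything falls off the work surface, if the arm or the gripper's body presses on something with over 40 N, if the wrist force passes 120 N, or if a joint passes its speed limit or range.

## Working session

There is one attempt and no reset: what is moved stays moved. The work goes in short steps, Python scripts to look and compute and a tool call to move; the robot and the scene stay as the last step left them, time stands still between calls to the robot, and variables do not carry over. Pictures are saved under pics/ and viewed, at most 10 in all, crops included, and the job is handed in when it is done.

Besides the shell and the picture viewer there is one more tool, called after "Emit:" in YAML: its name, and indented under it one key for each argument. apply_moves: Moves the arm, as the interface text tells. Its arguments: {"type":"object","properties":{"steps":{"type":"array","items":{"type":"array","items":{"type":"number"}}},"gripper":{"type":"number"}},"required":["steps"]}

```bash
mkdir -p pics; ls; cat > h.py <<'E'
import numpy as np, cv2
from bench import manip, optics
def cam(n):
    c=optics.camera_model(n); K=np.array(c["camera_matrix"],float); R=cv2.Rodrigues(np.array(c["rvec"],float))[0]; t=np.array(c["tvec"],float).ravel()
    return K,R,t
def ray(n,uv,z):
    K,R,t=cam(n); o=-R.T@t; uv=np.atleast_2d(uv).astype(float)
    d=(np.linalg.inv(K)@np.c_[uv,np.ones(len(uv))].T).T@R
    return o+d*((z-o[2])/d[:,2:3])
def proj(n,P):
    K,R,t=cam(n); q=(K@(R@np.atleast_2d(P).T+t[:,None])).T
    return q[:,:2]/q[:,2:]
def snap(n,f=None):
    im=optics.snapshot(n)[:,:,::-1].copy()
    if f: cv2.imwrite(f"pics/{f}.png",im)
    return im
E
python3 - <<'E'
from h import *
for n in("top","scene"):
    snap(n,n+"0"); K,R,t=cam(n); print(n,K[0,0],-R.T@t,R[2])
s=manip.state(); print({k:np.round(v,3) for k,v in s.items()}, manip.grip_point_offset)
E
```

```text
pics
top 474.32673622860426 [ 0.32953249 -0.04106664  1.08164666] [ 0.22002155  0.01950919 -0.97529991]
scene 502.597985242637 [-0.2613976   0.61839558  1.02211955] [ 0.5669438  -0.46523182 -0.67980444]
{'clock': np.float64(0.1), 'joint_positions': array([ 1.215,  0.469, -0.049,  1.534,  0.024,  1.141, -0.082]), 'qvel': array([ 0.001, -0.002, -0.001, -0.004,  0.001, -0.001, -0.   ]), 'tau': array([ 2.0000e-03, -5.1152e+01, -4.6000e-02, -2.3839e+01,  1.1000e-02,
        4.0000e-03,  0.0000e+00]), 'ee_pos': array([ 0.217, -0.639,  0.23 ]), 'eef_rot': array([-3.098e+00, -5.110e-01,  1.000e-03]), 'wrist_force': array([-0.019, -0.786,  0.07 ]), 'torque': array([-0.01 , -0.024, -0.023]), 'finger_force': np.float64(0.0), 'width': np.float64(0.085)} -0.0187
```

View pics/top0.png

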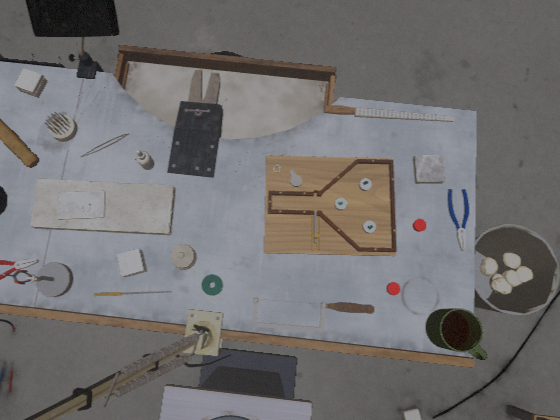

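View pics/scene0.png

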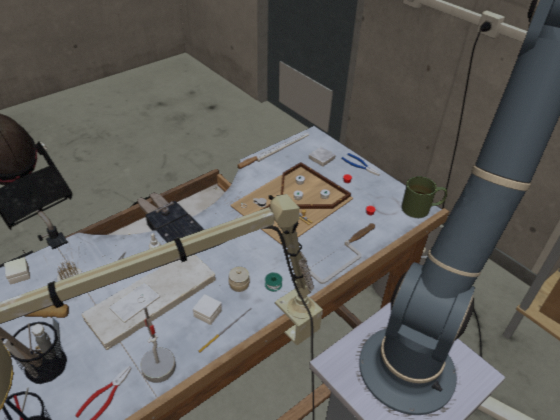

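Top view: board around (330,205), with the feed to image left. Jars are near (366,184), (341,203) and (370,227), and the keeper is near (317,232). Next I'll measure it.

```bash
python3 - <<'E'
from h import *
im=cv2.imread("pics/top0.png")
cv2.imwrite("pics/crop0.png",cv2.resize(im[140:270,250:410],None,fx=4.5,fy=4.5,interpolation=cv2.INTER_CUBIC))
hsv=cv2.cvtColor(im,cv2.COLOR_BGR2HSV)
roi=np.zeros(im.shape[:2],np.uint8); roi[140:270,250:410]=1
m=((hsv[...,0]>5)&(hsv[...,0]<28)&(hsv[...,1]>70)).astype(np.uint8)*roi
m=cv2.morphologyEx(m,cv2.MORPH_CLOSE,np.ones((5,5)))
c=max(cv2.findContours(m,0,2)[0],key=cv2.contourArea)
b=cv2.boxPoints(cv2.minAreaRect(c)); print("box",b.round(1))
P=ray("top",b,0.008)[:,:2]
print(P.round(4),[np.linalg.norm(P[i]-P[i-1]).round(4) for i in range(4)])
ctr=P.mean(0);print("ctr",ctr)
w=((hsv[...,1]<60)&(hsv[...,2]>150)).astype(np.uint8)*roi
n,l,s,cen=cv2.connectedComponentsWithStats(w)
for i in range(1,n):
    if 15<s[i,4]<400: print(s[i],cen[i].round(1),ray("top",cen[i],0.025)[0,:2].round(4))
E
```

```text
box [[264.2 252.3]
 [266.4 155.5]
 [397.2 158.5]
 [394.9 255.3]]
[[ 0.4562 -0.0259]
 [ 0.6856 -0.0057]
 [ 0.7126 -0.315 ]
 [ 0.482  -0.3213]] [np.float64(0.2965), np.float64(0.2303), np.float64(0.3105), np.float64(0.2307)]
ctr [ 0.58408717 -0.16696015]
[259 176   6   7  24] [261.7 179. ] [ 0.622  -0.0017]
[360 178  11  12  70] [365.5 184. ] [ 0.6367 -0.2411]
[396 192  14  23  86] [404.9 203.3] [ 0.6011 -0.3335]
[335 198  13  11  81] [341.  202.9] [ 0.586  -0.1883]
[364 221  11  11  75] [369.  225.8] [ 0.5398 -0.2551]
```

View pics/crop0.png

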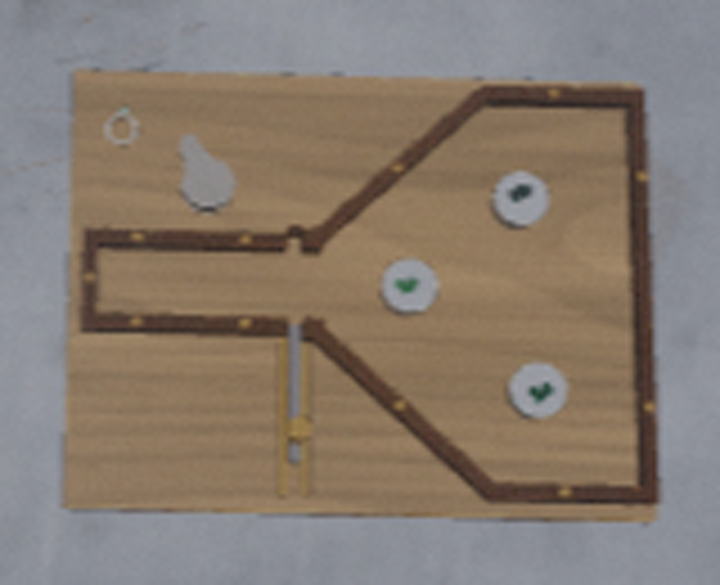

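Crop: jars at crop px (520,198), (409,286) and (538,390); gate near (305,285); knob at (299,428), so the keeper is open. I'll do a rigid fit of the board from the fence corners.

```bash
cat >> h.py <<'E'
def fitboard(pairs,n="top"):
    W=[];B=[]
    for (u,v),(x,y,z) in pairs:
        W.append(ray(n,[(u,v)],z/1000)[0,:2]); B.append([x/1000,y/1000])
    W=np.array(W);B=np.array(B); w0=W.mean(0);b0=B.mean(0)
    U,S,Vt=np.linalg.svd((B-b0).T@(W-w0)); R=Vt.T@np.diag([1,np.linalg.det(Vt.T@U.T)])@U.T
    t=w0-R@b0; return R,t,(W-t)@R-B
E
python3 - <<'E'
from h import *
c=lambda x,y:((x+.5)/4.5-.5+250,(y+.5)/4.5-.5+140)
pairs=[(c(75,70),(150,-116,8)),(c(65,507),(150,116,8)),(c(655,521),(-150,116,8)),(c(487,105),(-66,-100,22)),(c(493,486),(-66,100,22)),
(c(627,107),(-140,-100,22)),(c(640,487),(-140,100,22)),(c(97,248),(135,-18,22)),(c(95,316),(135,18,22))]
R,t,e=fitboard(pairs); print((e*1000).round(1)); print(R.round(4),t.round(4),"feed dir yaw",np.arctan2(R[1,0],R[0,0]))
for n,(x,y) in dict(j1=(520,198),j2=(409,286),j3=(538,390)).items(): print(n,((ray("top",[c(x,y)],.025)[0,:2]-t)@R*1000).round(1))
print("knob",((ray("top",[c(299,428)],.040)[0,:2]-t)@R*1000).round(1))
np.savez("board.npz",R=R,t=t)
s=manip.state()
print(cv2.Rodrigues(s["eef_rot"])[0].round(3))
E
```

```text
[[-1.6 -0.6]
 [-2.1 -1.6]
 [ 0.6 -1.8]
 [ 0.   1.7]
 [ 0.7  0.4]
 [ 1.3  0.9]
 [ 1.3 -0.9]
 [-0.2  1.2]
 [ 0.1  0.7]]
[[-0.0859 -0.9963]
 [ 0.9963 -0.0859]] [ 0.5828 -0.1632] feed dir yaw 1.6567834391942537
j1 [-81.4 -47.9]
j2 [-24.   -0.2]
j3 [-88.3  51.8]
knob [33.4 76.4]
[[ 0.947  0.321 -0.001]
 [ 0.321 -0.947  0.002]
 [-0.    -0.002 -1.   ]]
```

Fit residuals are under 2 mm, and heights and sizes are consistent. Now shut the fingers, align tool x to −board y, and move above the point behind the middle jar.

Emit:
apply_moves:
  gripper: 0
  steps:
    - [0,0,0,0,0,0.12]
    - [0,0,0,0,0,0.121]
    - [2.7,-2.47,0,0,0,0]
    - [2.7,-2.47,0,0,0,0]
    - [2.7,-2.47,0,0,0,0]
    - [2.7,-2.47,0,0,0,0]
    - [2.7,-2.47,0,0,0,0]
    - [2.7,-2.47,0,0,0,0]
    - [2.7,-2.47,0,0,0,0]
    - [2.7,-2.47,0,0,0,0]
    - [2.7,-2.47,0,0,0,0]
    - [2.7,-2.47,0,0,0,0]
    - [2.7,-2.47,0,0,0,0]
    - [2.7,-2.47,0,0,0,0]
    - [2.7,-2.47,0,0,0,0]
    - [2.7,-2.47,0,0,0,0]
    - [2.7,-2.47,0,0,0,0]
    - [0,0,4,0,0,0]
    - [0,0,4,0,0,0]
    - [0,0,4,0,0,0]

```text
clock: 2.6
ee_pos: [0.5882, -0.2353, 0.1098]
eef_rot: [-3.139, -0.135, 0.001]
wrist_force: [0.4, -0.0, -0.0]
width: 0.0002
finger_force: 0.0
```

```bash
cat >> h.py <<'E'
b=np.load("board.npz"); Rb,tb=b["R"],b["t"]
def st():
    s=manip.state(); p=np.array(s["ee_pos"]); M=cv2.Rodrigues(s["eef_rot"])[0]
    print("t",round(float(s["clock"]),2),"tcp board mm",((p[:2]-tb)@Rb*1000).round(1),"z over floor",round(p[2]*1000-8,1),"toolx.board",(Rb.T@M[:2,0]).round(3),"z",M[:,2].round(3),"F",np.round(s["wrist_force"],1),"w",round(float(s["width"]),4))
def toworld(x,y,zf): return np.r_[tb+Rb@[x/1000,y/1000],(8+zf)/1000]
E
python3 - <<'E'
from h import *
st()
a=snap("top"); c=snap("scene")
a=cv2.resize(a[130:280,240:420],(720,600)); cv2.imwrite("pics/a1.png",a)
x,y=proj("scene",manip.state()["ee_pos"])[0].astype(int); print(x,y)
cv2.imwrite("pics/s1.png",cv2.resize(c[max(y-110,0):y+40,x-100:x+100],(800,600),interpolation=2))
E
```

```text
t 2.6 tcp board mm [-72.3   0.8] z over floor 101.8 toolx.board [-0. -1.] z [-0. -0. -1.] F [ 0.4 -0.  -0. ] w 0.0002
311 166
```

View pics/s1.png

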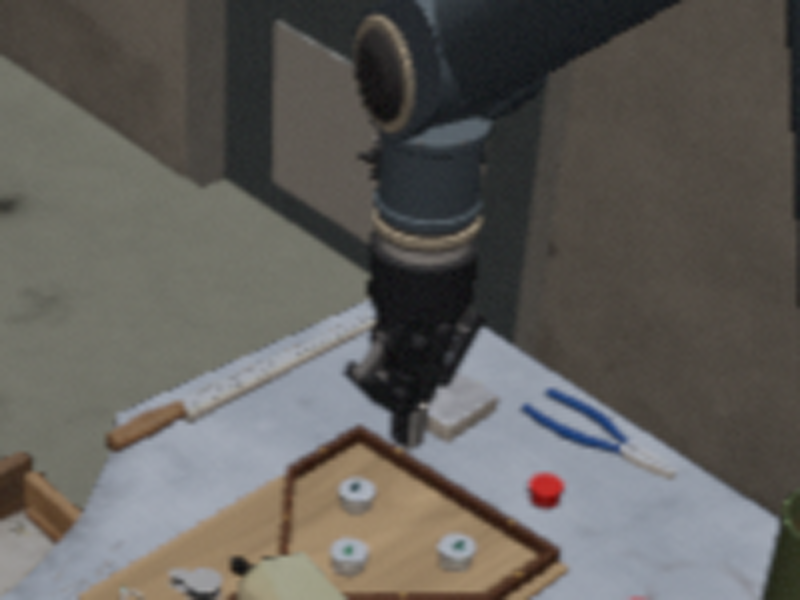

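The projected TCP (crop 400,440) lands on the fingertips, so calibration agrees. Lower and start pushing the middle jar.

Emit:
apply_moves:
  steps:
    - [0,0,2.5,0,0,0]
    - [0,0,2.5,0,0,0]
    - [0,0,2.5,0,0,0]
    - [0,0,1.5,0,0,0]
    - [0.1,0,0.7,0,0,0]
    - [0,-0.5,0,0,0,0]
    - [0,-0.5,0,0,0,0]
    - [0,-0.5,0,0,0,0]
    - [0,-0.5,0,0,0,0]
    - [0,-0.5,0,0,0,0]
    - [0,-0.5,0,0,0,0]
    - [0,-0.5,0,0,0,0]
    - [0,-0.5,0,0,0,0]
    - [0,0,0,0,0,0]

```text
clock: 4.45
ee_pos: [0.5861, -0.1948, 0.0143]
eef_rot: [-3.138, -0.136, -0.0]
wrist_force: [-0.1, 0.1, -0.7]
width: -0.0
finger_force: 0.0
```

```bash
cat >> h.py <<'E'
def jars(n="top",f=None):
    im=snap(n); hsv=cv2.cvtColor(im,cv2.COLOR_BGR2HSV)
    pts=np.array([toworld(x,y,14) for x,y in((-150,-105),(-150,105),(-66,105),(30,22),(140,22),(140,-22),(30,-22),(-66,-105))])
    roi=np.zeros(im.shape[:2],np.uint8); cv2.fillPoly(roi,[proj(n,pts).round().astype(int)],1)
    w=((hsv[...,1]<70)&(hsv[...,2]>135)).astype(np.uint8)*roi
    w=cv2.morphologyEx(w,cv2.MORPH_CLOSE,np.ones((5,5)))
    k,l,s,cen=cv2.connectedComponentsWithStats(w)
    for i in range(1,k):
        if s[i,4]>20:
            mid=s[i,:2]+(s[i,2:4]-1)/2
            print(n,s[i],"board mm",[((ray(n,[q],.025)[0,:2]-tb)@Rb*1000).round(1) for q in(cen[i],mid)])
    if f:
        x,y,ww,h=cv2.boundingRect(proj(n,pts).astype(np.float32)); s=min(800/(ww+30),600/(h+30))
        cv2.imwrite(f"pics/{f}.png",cv2.resize(im[y-15:y+h+15,x-15:x+ww+15],None,fx=s,fy=s,interpolation=2))
E
python3 - <<'E'
from h import *
st(); jars("top","a2"); jars("scene","s2")
E
```

```text
t 4.45 tcp board mm [-31.8  -0.6] z over floor 6.3 toolx.board [ 0.001 -1.   ] z [ 0.  0. -1.] F [-0.1  0.1 -0.7] w -0.0
top [327 203  12   6  41] board mm [array([-4.5,  6.9]), array([-5.7,  5.7])]
top [374 242  24   9 115] board mm [array([-128.9,   94.9]), array([-123.8,   95.7])]
scene [320 189  11   7  61] board mm [array([-88. ,  51.6]), array([-87.7,  51.5])]
scene [254 192  46  27 470] board mm [array([57.3, -0.9]), array([62.8, -6.5])]
```

View pics/a2.png

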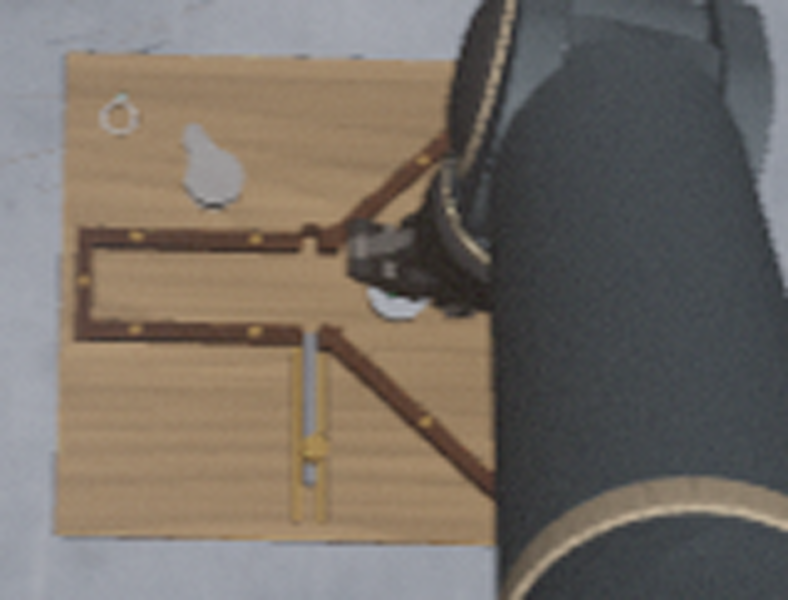

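The jar (top px ≈333,206) sits in front of the finger at x≈−5, so it is about 26.5 mm ahead of the TCP. Continue through the gate.

Emit:
apply_moves:
  steps:
    - [0,-0.5,0,0,0,0]
    - [0,-0.5,0,0,0,0]
    - [0,-0.5,0,0,0,0]
    - [0,-0.5,0,0,0,0]
    - [0,-0.5,0,0,0,0]
    - [0,-0.5,0,0,0,0]
    - [0,-0.5,0,0,0,0]
    - [0,-0.5,0,0,0,0]

```text
clock: 5.55
ee_pos: [0.5826, -0.1553, 0.0143]
eef_rot: [3.139, 0.135, 0.0]
wrist_force: [0.1, -0.6, -0.2]
width: -0.0002
finger_force: 0.0
```

Emit:
apply_moves:
  steps:
    - [0,-0.5,0,0,0,0]
    - [0,-0.5,0,0,0,0]
    - [0,-0.5,0,0,0,0]
    - [0,-0.5,0,0,0,0]
    - [0,-0.5,0,0,0,0]
    - [0,-0.5,0,0,0,0]
    - [0,-0.5,0,0,0,0]
    - [0,-0.5,0,0,0,0]

```text
clock: 6.55
ee_pos: [0.5792, -0.1154, 0.0143]
eef_rot: [3.139, 0.135, 0.0]
wrist_force: [-0.8, 0.3, 0.4]
width: -0.0002
finger_force: 0.0
```

```bash
python3 - <<'E'
from h import *
st(); jars("top","a3")
E
```

```text
t 6.55 tcp board mm [47.9 -0.5] z over floor 6.3 toolx.board [-0. -1.] z [ 0. -0. -1.] F [-0.8  0.3  0.4] w -0.0002
top [394 161   4  91 114] board mm [array([-149.2,    8.8]), array([-149.6,    3.3])]
top [359 178  14  12 127] board mm [array([-82.4, -48.2]), array([-82.2, -48.2])]
top [292 203  12   5  36] board mm [array([74.3,  7.6]), array([74.2,  6.5])]
top [370 220   7  12  47] board mm [array([-97.1,  49.3]), array([-97. ,  49.8])]
top [344 234  32  17 118] board mm [array([-59.4,  84.4]), array([-65.7,  88.1])]
```

View pics/a3.png

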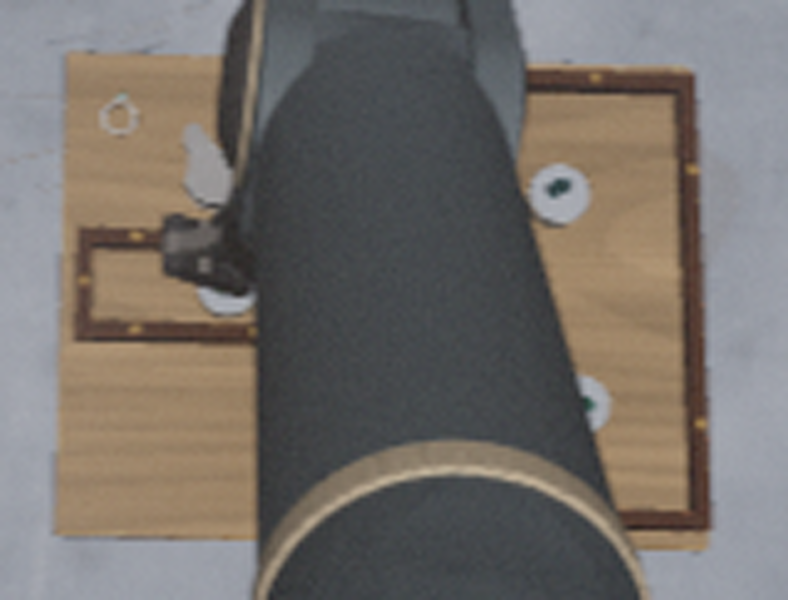

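First jar is in the lane (x≈74). Push on to x≈114, lift, and go beside the right jar (board −82,−84).

Emit:
apply_moves:
  steps:
    - [0,-0.5,0,0,0,0]
    - [0,-0.5,0,0,0,0]
    - [0,-0.5,0,0,0,0]
    - [0,-0.5,0,0,0,0]
    - [0,-0.5,0,0,0,0]
    - [0,-0.5,0,0,0,0]
    - [0,-0.5,0,0,0,0]
    - [0,-0.5,0,0,0,0]
    - [0,0,0,0,0,0]
    - [0,0.5,0,0,0,0]
    - [0,0,-2.5,0,0,0]
    - [0,0,-2.5,0,0,0]

```text
clock: 8.1
ee_pos: [0.5759, -0.0818, 0.0646]
eef_rot: [3.139, 0.133, -0.001]
wrist_force: [0.5, 0.1, 0.2]
width: -0.0003
finger_force: 0.0
```

Emit:
apply_moves:
  steps:
    - [1.04,2.1,0,0,0,0]
    - [1.04,2.1,0,0,0,0]
    - [1.04,2.1,0,0,0,0]
    - [1.04,2.1,0,0,0,0]
    - [1.04,2.1,0,0,0,0]
    - [1.04,2.1,0,0,0,0]
    - [1.04,2.1,0,0,0,0]
    - [1.04,2.1,0,0,0,0]
    - [0,0,0,0,0,0]

```text
clock: 9.22
ee_pos: [0.6729, -0.2454, 0.0629]
eef_rot: [3.137, 0.127, -0.002]
wrist_force: [-0.7, 0.5, 0.4]
width: -0.0001
finger_force: 0.0
```

```bash
python3 - <<'E'
from h import *
st(); jars("top")
E
```

```text
t 9.22 tcp board mm [-89.6 -82.7] z over floor 54.9 toolx.board [-0.005 -1.   ] z [-0.001 -0.002 -1.   ] F [-0.7  0.5  0.4] w -0.0001
top [359 178  14  12 127] board mm [array([-82.2, -48.1]), array([-82.2, -48.2])]
top [274 196  14  12 135] board mm [array([113.1,  -0.8]), array([113.2,  -0.7])]
top [381 218  16  14  34] board mm [array([-133.5,   44. ]), array([-132.2,   46.6])]
top [363 220  14  13 136] board mm [array([-88.9,  51.2]), array([-89.1,  51.1])]
```

Emit:
apply_moves:
  steps:
    - [0,-0.8,1.6,0,0,0]
    - [0,0,1.8,0,0,0]
    - [0,0,1.5,0,0,0]
    - [-0.5,0,0,0,0,0]
    - [-0.5,0,0,0,0,0]
    - [-0.5,0,0,0,0,0]
    - [-0.5,0,0,0,0,0]
    - [-0.5,0,0,0,0,0]
    - [-0.5,0,0,0,0,0]
    - [-0.5,0,0,0,0,0]
    - [-0.5,0,0,0,0,0]
    - [-0.5,0,0,0,0,0]
    - [-0.5,0,0,0,0,0]
    - [-0.5,0,0,0,0,0]
    - [-0.2,0,0,0,0,0]
    - [0,0,0,0,0,0]
    - [0.8,0,0,0,0,0]
    - [0,0,0,0,0,0]

```text
clock: 11.52
ee_pos: [0.6252, -0.237, 0.0155]
eef_rot: [-3.139, -0.136, -0.002]
wrist_force: [0.6, -0.8, -0.6]
width: 0.0002
finger_force: 0.0
```

```bash
python3 - <<'E'
from h import *
st(); jars("top"); jars("scene")
E
```

```text
t 11.53 tcp board mm [-77.1 -35.9] z over floor 7.5 toolx.board [ 0.001 -1.   ] z [ 0.001  0.    -1.   ] F [ 0.6 -0.8 -0.6] w 0.0002
top [366 167  11  14  21] board mm [array([-92.6, -72.1]), array([-95.5, -72.5])]
top [274 196  14  12 133] board mm [array([113.1,  -0.8]), array([113.2,  -0.7])]
top [360 198  13  13 129] board mm [array([-82.3,   0.2]), array([-82.3,   0.3])]
top [363 220  13  13 132] board mm [array([-88.6,  51.2]), array([-87.9,  51.1])]
top [377 232  20  19  44] board mm [array([-126.9,   81.1]), array([-126.4,   84.3])]
scene [306 182  11   7  60] board mm [array([-81.5,  -0.3]), array([-80.7,  -0.4])]
scene [320 189  11   7  62] board mm [array([-87.9,  51.4]), array([-87.7,  51.5])]
scene [254 194  43  25 406] board mm [array([66.9, -1. ]), array([69.1, -6.3])]
```

Emit:
apply_moves:
  steps:
    - [0,1.3,0,0,0,0]
    - [0,1.3,0,0,0,0]
    - [0,1.3,0,0,0,0]
    - [-1.2,0,0,0,0,0]
    - [-1.2,0,0,0,0,0]
    - [-1.2,0,0.1,0,0,0]
    - [0,-0.5,0,0,0,0]
    - [0,-0.5,0,0,0,0]
    - [0,-0.6,0,0,0,0]
    - [0,-0.6,0,0,0,0]
    - [0,-0.6,0,0,0,0]
    - [0,-0.6,0,0,0,0]
    - [0,-0.6,0,0,0,0]
    - [0,-0.6,0,0,0,0]
    - [0,-0.6,0,0,0,0]
    - [0,-0.6,0,0,0,0]
    - [0,-0.6,0,0,0,0]
    - [0,0,0,0,0,0]

```text
clock: 13.88
ee_pos: [0.586, -0.2147, 0.0143]
eef_rot: [-3.138, -0.136, 0.0]
wrist_force: [0.1, -0.9, 0.6]
width: 0.0003
finger_force: 0.0
```

```bash
python3 - <<'E'
from h import *
st(); jars("top"); jars("scene")
E
```

```text
t 13.88 tcp board mm [-51.5   1.3] z over floor 6.3 toolx.board [ 0.001 -1.   ] z [-0.  0. -1.] F [ 0.1 -0.9  0.6] w 0.0003
top [274 196  14  12 135] board mm [array([113.1,  -0.8]), array([113.2,  -0.7])]
top [336 204  12   6  40] board mm [array([-24.4,   8.5]), array([-26.2,   7.5])]
top [386 245  12   7  34] board mm [array([-141. ,  102.1]), array([-137.2,   99.9])]
scene [320 189  11   7  61] board mm [array([-88. ,  51.6]), array([-87.7,  51.5])]
scene [294 190  11   7  59] board mm [array([-24.5,   0.8]), array([-25.8,   0.8])]
scene [254 194  43  25 412] board mm [array([66. , -1.1]), array([69.1, -6.3])]
```

Emit:
apply_moves:
  steps:
    - [0.1,-0.6,0,0,0,0]
    - [0,-0.6,0,0,0,0]
    - [0,-0.6,0,0,0,0]
    - [0,-0.6,0,0,0,0]
    - [0,-0.6,0,0,0,0]
    - [0,-0.6,0,0,0,0]
    - [0,-0.6,0,0,0,0]
    - [0,-0.6,0,0,0,0]
    - [0,-0.6,0,0,0,0]

```text
clock: 15.1
ee_pos: [0.5823, -0.1614, 0.0143]
eef_rot: [3.139, 0.135, 0.0]
wrist_force: [0.9, 0.7, 0.2]
width: 0.0
finger_force: 0.1
```

Emit:
apply_moves:
  steps:
    - [0,-0.6,0,0,0,0]
    - [0,-0.6,0,0,0,0]
    - [0,-0.6,0,0,0,0]
    - [0,-0.6,0,0,0,0]
    - [0,-0.6,0,0,0,0]
    - [0,-0.6,0,0,0,0]
    - [0,-0.6,0,0,0,0]
    - [0,-0.6,0,0,0,0]
    - [0,-0.5,0,0,0,0]
    - [0,0,0,0,0,0]
    - [0,0.5,0,0,0,0]
    - [0,0,-2.5,0,0,0]
    - [0,0,-2.5,0,0,0]

```text
clock: 16.73
ee_pos: [0.5779, -0.1148, 0.0646]
eef_rot: [3.139, 0.133, -0.001]
wrist_force: [0.4, -0.8, 0.1]
width: 0.0003
finger_force: 0.0
```

Emit:
apply_moves:
  steps:
    - [-0.6,1.8,0,0,0,0]
    - [-1.2,1.8,0,0,0,0]
    - [-1.2,1.8,0,0,0,0]
    - [-1.2,1.8,0,0,0,0]
    - [-1.2,1.8,0,0,0,0]
    - [-1.2,1.8,0,0,0,0]
    - [-1.2,1.8,0,0,0,0]
    - [-0.8,1.6,0,0,0,0]
    - [0,0,0,0,0,0]

```text
clock: 17.85
ee_pos: [0.5037, -0.2648, 0.0641]
eef_rot: [3.138, 0.129, -0.001]
wrist_force: [0.5, 0.4, 0.2]
width: -0.0001
finger_force: 0.0
```

```bash
python3 - <<'E'
from h import *
st(); jars("top"); jars("scene")
E
```

```text
t 17.85 tcp board mm [-94.4  87.6] z over floor 56.1 toolx.board [-0.004 -1.   ] z [-0.    -0.001 -1.   ] F [0.5 0.4 0.2] w -0.0001
top [274 196  28  13 280] board mm [array([96.9, -0.2]), array([97.2,  0.1])]
top [363 220  12   8  63] board mm [array([-86.7,  45.2]), array([-86.9,  45.4])]
scene [320 189  11   7  61] board mm [array([-88. ,  51.6]), array([-87.7,  51.5])]
scene [254 194  43  25 401] board mm [array([66.6, -1.2]), array([69.1, -6.3])]
```

Emit:
apply_moves:
  steps:
    - [0.35,-0.6,1.6,0,0,0]
    - [0,0,1.8,0,0,0]
    - [0,0,1.6,0,0,0]
    - [0.5,0,0,0,0,0]
    - [0.5,0,0,0,0,0]
    - [0.5,0,0,0,0,0]
    - [0.5,0,0,0,0,0]
    - [0.5,0,0,0,0,0]
    - [0.5,0,0,0,0,0]
    - [0.5,0,0,0,0,0]
    - [0.5,0,0,0,0,0]
    - [0.5,0,0,0,0,0]
    - [0.5,0,0,0,0,0]
    - [0.5,0,0,0,0,0]
    - [0.3,0,0,0,0,0]
    - [0,0,0,0,0,0]
    - [-0.9,0,0,0,0,0]
    - [0,0,0,0,0,0]

```text
clock: 20.2
ee_pos: [0.5551, -0.2527, 0.0142]
eef_rot: [3.139, 0.133, -0.002]
wrist_force: [0.1, -1.1, 0.3]
width: -0.0001
finger_force: 0.0
```

```bash
python3 - <<'E'
from h import *
st(); jars("top"); jars("scene")
E
```

```text
t 20.2 tcp board mm [-86.8  35.3] z over floor 6.2 toolx.board [-0.001 -1.   ] z [-0.001 -0.    -1.   ] F [ 0.1 -1.1  0.3] w -0.0001
top [386 162   7  20  26] board mm [array([-138.4,  -77.4]), array([-137.4,  -78.4])]
top [274 196  28  13 282] board mm [array([96.8, -0.1]), array([97.2,  0.1])]
scene [308 181   9   7  37] board mm [array([-83.1,  -0.9]), array([-86.6,  -1.7])]
scene [254 194  43  25 401] board mm [array([66.6, -1.2]), array([69.1, -6.3])]
```

Emit:
apply_moves:
  steps:
    - [0,1.1,0,0,0,0]
    - [0,1.1,0,0,0,0]
    - [0,1.2,0,0,0,0]
    - [1.2,0,0,0,0,0]
    - [1.2,0,0,0,0,0]
    - [1.1,0,0,0,0,0]
    - [0,-0.5,0,0,0,0]
    - [0,-0.5,0,0,0,0]
    - [0,-0.6,0,0,0,0]
    - [0,-0.6,0,0,0,0]
    - [0,-0.6,0,0,0,0]
    - [0,-0.6,0,0,0,0]
    - [0,-0.6,0,0,0,0]
    - [0,-0.6,0,0,0,0]
    - [0,-0.6,0,0,0,0]
    - [0,-0.6,0,0,0,0]
    - [0,-0.6,0,0,0,0]
    - [0,0,0,0,0,0]

```text
clock: 22.55
ee_pos: [0.5889, -0.2185, 0.0143]
eef_rot: [-3.138, -0.136, -0.0]
wrist_force: [-0.2, -0.5, 0.5]
width: 0.0002
finger_force: 0.0
```

```bash
python3 - <<'E'
from h import *
st(); jars("top"); jars("scene")
E
```

```text
t 22.55 tcp board mm [-55.6  -1.3] z over floor 6.3 toolx.board [ 0.001 -1.   ] z [ 0.  0. -1.] F [-0.2 -0.5  0.5] w 0.0002
top [274 196  28  13 281] board mm [array([96.9, -0.1]), array([97.2,  0.1])]
top [337 202  13   8  50] board mm [array([-28.2,   7. ]), array([-29.6,   5.1])]
top [381 244  17   8  46] board mm [array([-135.4,   98.7]), array([-131.6,   98.9])]
scene [294 189  11   7  61] board mm [array([-27.4,  -1.9]), array([-29.2,  -2.5])]
scene [254 194  43  25 412] board mm [array([66. , -1.1]), array([69.1, -6.3])]
```

Emit:
apply_moves:
  steps:
    - [0,-0.6,0,0,0,0]
    - [0,-0.6,0,0,0,0]
    - [0,-0.6,0,0,0,0]
    - [0,-0.6,0,0,0,0]
    - [0,-0.6,0,0,0,0]
    - [0,-0.6,0,0,0,0]
    - [0,-0.6,0,0,0,0]
    - [0,-0.6,0,0,0,0]
    - [0,-0.6,0,0,0,0]
    - [0,0,0,0,0,0]

```text
clock: 23.9
ee_pos: [0.5842, -0.1647, 0.0143]
eef_rot: [-3.138, -0.136, -0.0]
wrist_force: [-0.3, -0.2, -0.9]
width: -0.0001
finger_force: 0.0
```

Emit:
apply_moves:
  steps:
    - [0,-0.5,0,0,0,0]
    - [0,-0.5,0,0,0,0]
    - [0,-0.5,0,0,0,0]
    - [0,-0.5,0,0,0,0]
    - [0,-0.5,0,0,0,0]
    - [0,-0.5,0,0,0,0]
    - [0,-0.3,0,0,0,0]
    - [0,0,0,0,0,0]
    - [0,0.5,0,0,0,0]
    - [0,0,-2.5,0,0,0]
    - [0,0,-2.5,0,0,0]
    - [0,2.5,0,0,0,0]
    - [0,4,0,0,0,0]
    - [0,4,0,0,0,0]
    - [0,0,0,0,0,0]

```text
clock: 25.78
ee_pos: [0.5898, -0.2481, 0.0643]
eef_rot: [3.136, 0.123, -0.0]
wrist_force: [-0.8, 0.6, -0.6]
width: 0.0003
finger_force: 0.0
```

```bash
python3 - <<'E'
from h import *
st(); jars("top","a5")
E
```

```text
t 25.77 tcp board mm [-85.2   0.3] z over floor 56.3 toolx.board [-0.008 -1.   ] z [ 0.    -0.003 -1.   ] F [-0.8  0.6 -0.6] w 0.0003
top [274 196  39  14 405] board mm [array([84.8, -0.4]), array([84.6,  1. ])]
```

View pics/a5.png

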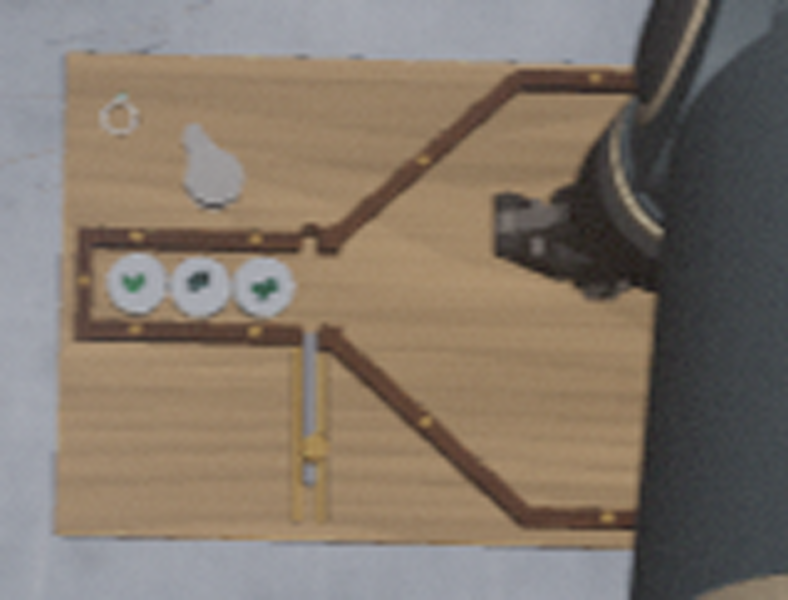

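All three jars stand in the lane (crop px 137/201/265 at row 285), clear of the bar track at 310; knob at (314,447). Go to the +y side of the knob.

Emit:
apply_moves:
  steps:
    - [-1.3,-1.48,0,0,0,0.004]
    - [-1.3,-1.48,0,0,0,0]
    - [-1.3,-1.48,0,0,0,0]
    - [-1.3,-1.48,0,0,0,0]
    - [-1.3,-1.48,0,0,0,0]
    - [-1.3,-1.48,0,0,0,0]
    - [-1.3,-1.48,0,0,0,0]
    - [-1.3,-1.48,0,0,0,0]
    - [0,0,0,0,0,0]

```text
clock: 26.95
ee_pos: [0.4765, -0.1307, 0.0644]
eef_rot: [-3.138, -0.134, 0.001]
wrist_force: [0.4, -1.1, 0.3]
width: 0.0004
finger_force: 0.0
```

```bash
python3 - <<'E'
from h import *
st()
E
```

```text
t 26.95 tcp board mm [ 41.5 103.2] z over floor 56.4 toolx.board [-0.001 -1.   ] z [-0.001  0.001 -1.   ] F [ 0.4 -1.1  0.3] w 0.0004
```

Emit:
apply_moves:
  steps:
    - [0,0.8,0,0,0,0]
    - [0,0,1.7,0,0,0]
    - [0,0,1.7,0,0,0]
    - [0,0,0,0,0,0]
    - [0.5,0,0,0,0,0]
    - [0.5,0,0,0,0,0]
    - [0.5,0,0,0,0,0]
    - [0.5,0,0,0,0,0]
    - [0.5,0,0,0,0,0]
    - [0.5,0,0,0,0,0]
    - [0.5,0,0,0,0,0]
    - [0.5,0,0,0,0,0]
    - [0.3,0,0,0,0,0]
    - [0,0,0,0,0,0]

```text
clock: 28.7
ee_pos: [0.5215, -0.1372, 0.0303]
eef_rot: [3.139, 0.129, 0.001]
wrist_force: [0.2, -0.1, -0.7]
width: 0.0004
finger_force: 0.0
```

```bash
python3 - <<'E'
from h import *
st(); jars("top","a6")
E
```

```text
t 28.7 tcp board mm [31.2 58.9] z over floor 22.3 toolx.board [-0.004 -1.   ] z [ 0.001  0.    -1.   ] F [ 0.2 -0.1 -0.7] w 0.0004
top [394 177   4  75  80] board mm [array([-149.5,   23.7]), array([-148.9,   21.9])]
top [274 196  33  13 340] board mm [array([91.7, -0.4]), array([91.4, -0. ])]
```

View pics/a6.png

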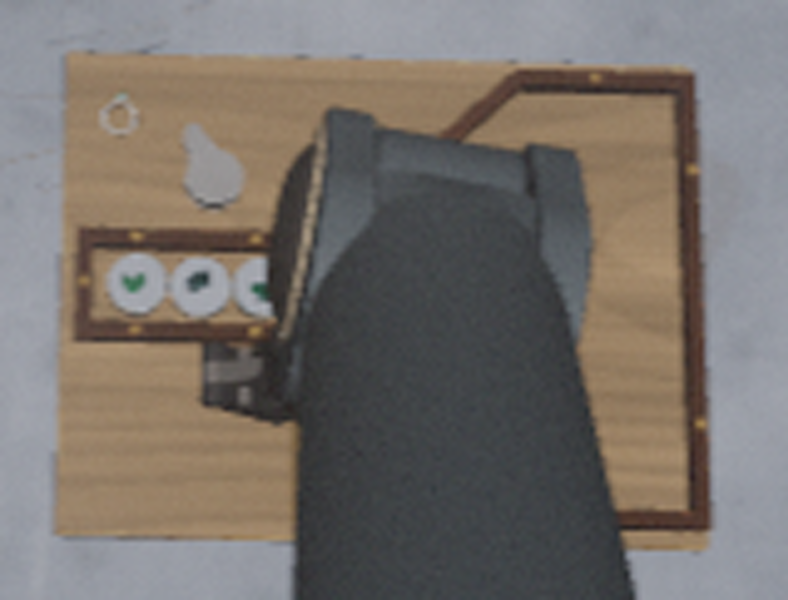

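The knob is hidden by the arm and the jars are undisturbed. Push the last millimetres in small steps and watch the force.

Emit:
apply_moves:
  steps:
    - [0.2,0,0,0,0,0]
    - [0.2,0,0,0,0,0]
    - [0.1,0,0,0,0,0]
    - [0,0,0,0,0,0]

```text
clock: 29.25
ee_pos: [0.526, -0.1368, 0.0303]
eef_rot: [3.139, 0.129, 0.0]
wrist_force: [-0.7, -0.2, 1.1]
width: 0.0001
finger_force: 0.3
```

Emit:
apply_moves:
  steps:
    - [0.1,0,0,0,0,0]
    - [0,0,0,0,0,0]

```text
clock: 29.5
ee_pos: [0.527, -0.1367, 0.0303]
eef_rot: [3.139, 0.129, 0.0]
wrist_force: [-1.6, 0.6, 0.1]
width: -0.0
finger_force: 0.4
```

Emit:
apply_moves:
  steps:
    - [0.1,0,0,0,0,0]
    - [0,0,0,0,0,0]

```text
clock: 29.75
ee_pos: [0.528, -0.1367, 0.0303]
eef_rot: [3.139, 0.129, 0.0]
wrist_force: [-0.4, -0.3, -0.4]
width: 0.0002
finger_force: 0.4
```

Emit:
apply_moves:
  steps:
    - [0.1,0,0,0,0,0]
    - [0,0,0,0,0,0]

```text
clock: 30.0
ee_pos: [0.529, -0.1366, 0.0303]
eef_rot: [-3.139, -0.128, -0.0]
wrist_force: [-1.5, 0.6, -0.4]
width: 0.0004
finger_force: 0.4
```

Emit:
apply_moves:
  steps:
    - [0.1,0,0,0,0,0]
    - [0,0,0,0,0,0]

```text
clock: 30.25
ee_pos: [0.53, -0.1365, 0.0303]
eef_rot: [3.139, 0.129, 0.0]
wrist_force: [-1.5, 0.8, -0.1]
width: -0.0
finger_force: 0.4
```

Emit:
apply_moves:
  steps:
    - [0.1,0,0,0,0,0]
    - [0,0,0,0,0,0]

```text
clock: 30.5
ee_pos: [0.531, -0.1364, 0.0303]
eef_rot: [3.139, 0.128, 0.0]
wrist_force: [-2.0, 0.1, -0.3]
width: 0.0002
finger_force: 0.4
```

Emit:
apply_moves:
  steps:
    - [0.1,0,0,0,0,0]
    - [0,0,0,0,0,0]

```text
clock: 30.75
ee_pos: [0.5319, -0.1364, 0.0303]
eef_rot: [3.139, 0.129, -0.0]
wrist_force: [-1.0, 1.2, 0.4]
width: -0.0003
finger_force: 0.5
```

Emit:
apply_moves:
  steps:
    - [0.05,0,0,0,0,0]
    - [0,0,0,0,0,0]

```text
clock: 31.0
ee_pos: [0.5319, -0.1363, 0.0303]
eef_rot: [-3.139, -0.128, 0.001]
wrist_force: [-1.8, 0.6, 1.5]
width: -0.0001
finger_force: 1.2
```

```bash
python3 - <<'E'
from h import *
st()
E
```

```text
t 31.0 tcp board mm [31.1 48.4] z over floor 22.3 toolx.board [-0.004 -1.   ] z [-0.001 -0.    -1.   ] F [-1.8  0.6  1.5] w -0.0001
```

Emit:
apply_moves:
  steps:
    - [0.1,0,0,0,0,0]
    - [0,0,0,0,0,0]

```text
clock: 31.25
ee_pos: [0.5321, -0.1363, 0.0301]
eef_rot: [-3.139, -0.128, 0.004]
wrist_force: [-5.2, 0.3, 3.0]
width: -0.0002
finger_force: 2.4
```

Emit:
apply_moves:
  steps:
    - [0.1,0,0,0,0,0]
    - [0,0,0,0,0,0]

```text
clock: 31.5
ee_pos: [0.5321, -0.1363, 0.0301]
eef_rot: [-3.139, -0.128, 0.007]
wrist_force: [-6.6, -0.2, 5.4]
width: -0.0
finger_force: 3.4
```

The bar is at its stop: the TCP no longer advances and the force is rising. Back off gently, lift, retreat and check.

Emit:
apply_moves:
  steps:
    - [-0.3,0,0,0,0,0]
    - [-0.7,0,0,0,0,0]
    - [0,0,0,0,0,0]
    - [0,0,-2.5,0,0,0]
    - [0,0,-4,0,0,0]
    - [0,4,-2,0,0,0]
    - [0,5,0,0,0,0]
    - [0,5,0,0,0,0]
    - [0,0,0,0,0,0]

```text
clock: 32.62
ee_pos: [0.5354, -0.2824, 0.1155]
eef_rot: [3.136, 0.116, 0.002]
wrist_force: [0.2, 0.1, 0.2]
width: -0.0
finger_force: 0.0
```

```bash
python3 - <<'E'
from h import *
st(); jars("top","a7")
E
```

```text
t 32.62 tcp board mm [-114.7   57.5] z over floor 107.5 toolx.board [-0.012 -1.   ] z [ 0.001 -0.003 -1.   ] F [0.2 0.1 0.2] w -0.0
top [274 196  43  15 440] board mm [array([80.1, -0.2]), array([80.,  2.])]
top [396 228   2  24  27] board mm [array([-149.2,   80. ]), array([-149.1,   80.4])]
```

View pics/a7.png

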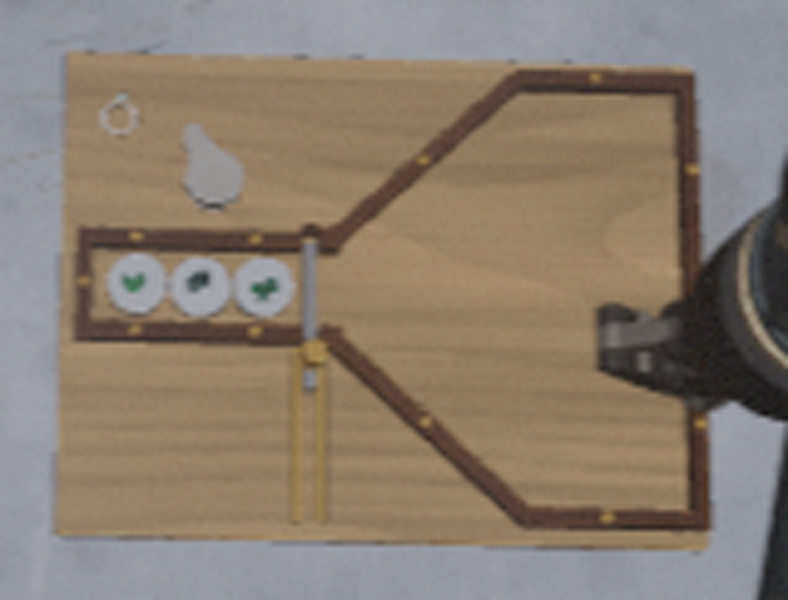

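The picture shows the bar across the gate and seated in the far fence notch (310,240), the knob by the gate (314,351), and all three jars in file in the lane. Handing in.

```bash
python3 -c "
from bench import manip
print(manip.hand_in())"
```

```text
the job is handed in; nothing more can be done
None
```

I swept all three jars one at a time through the gate into the lane, pushed the keeper bar to its stop across the gate, and handed the job in at about 33 s; hand-in returned no verdict.

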